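Lens cell from the parts tray to the staging dish

ROBOT

A 6-joint arm with a two-finger parallel gripper is mounted at the origin on a cart in front of the work surface, level with it; the furniture and walls round the work are solid. World frame = base frame: x ahead of the robot, y to its left, z up, the work surface at z = 0. Lengths are in m, angles in rad, forces in N, time in s.
With the tool pointing down it reaches from about 0.25 to 0.775 m from the base axis. Payload 8.9 kg.
Tool frame: the origin (TCP) lies at the very end of the fingers, on their centre line; the grasp point (between the pads) lies 19 mm behind it; z points along the fingers, y is the line along which they close (so a half turn about z gives the same grasp; the last joint's range is limited). The gripper opens to 85 mm and grips with 20 to 120 N. Pads are 22 mm wide; open, the fingers measure 114 mm over their backs; the gripper's body (76 mm by 85 mm) begins 54 mm behind the grasp point. The pads swing forward as they close: fully open they stand 13 mm farther back than shut.
Start: joints at [0.962, 0.291, -0.153, 1.127, 0, 1.431], TCP at [0.238, 0.468, 0.231] pointing down, gripper open.
Joint ranges: [-2.52, 2.52], [-0.91, 1.74], [-1.3, 1.37], [-1.96, 2.02], [-1.52, 1.47], [-3.14, 3.14]. Speed limits (rad/s): [2.22, 2.22, 2.79, 3.14, 3.14, 3.14].

INTERFACE

Orientations are given as [roll, pitch, yaw] about the fixed x, y, z axes, in that order (R = Rz(yaw) Ry(pitch) Rx(roll)).
In Python, from plant import bot, snapshot gives the robot as it stands.
- The arm moves only by the tool step_arm, never from a script. Its argument "commands" is a list of rows, each a list of 3 entries, a list of its own where there are three numbers: the shift along the tool's x, y, z in m, then the turn about the tool's z in degrees, then the closure in counts, from 0 (fully open) to 255 (shut). In form: [[[tx, ty, tz], turn, gripper], ...]. A call has 1 to 12 rows; each row shifts and turns the commanded pose from where the row before left it, along the tool's axes as they then stand; what a row does not reach is not made up. A row lasts 1/8 s, in which the tool goes at most 62.5 mm and 10.7 degrees, less where a joint would pass 70% of its speed; a pose out of reach is approached as far as the arm can. A call is refused whole if a number of a shift passes 0.0625 or a number of a turn 10.7, either way. A call with a gripper value outside its range is refused whole. The fingers move at their own pace and stop on an object; "grip_force" is the grip in N (left out, the last holds). Time passes only in rows, so rows that do not move let the fingers close. It gives the time, the measured TCP pose, the force, the opening and the grip force at its end, in the units of the state.
- bot.get_state(): the state, without advancing time (a new reading comes with each control period).
- snapshot(name): name is "scene" or "top" or "wrist"; returns a dict with "img" (420x560x3 uint8, blue, green, red), "z_map" (420x560 float32, m along the optical axis (not along the pixel's ray), 0 where there is no reading), "mtx" (3x3 intrinsics, pixels), "T" (4x4, takes a point from camera to world coordinates). Camera axes: x right, y down, z forward; pixel columns grow to the right and rows downward; lengths in m; the calibration is good to about 2 mm. A picture is of the moment at which its call begins.
- bot.job_done(): hands the job in; it is judged then, once.
The state is a dict: "time_s": time; "qpos": joint angles; "joint_vel": joint speeds; "joint_efforts": joint torques, N m; "tool_pos": TCP position; "eef_rot": TCP orientation; "ft_force": force on the tool from outside, world axes, zero at the start; "wrist_torque": the same for the moment, N m; "grip_width": opening from 0.0 (shut) to 1.0 (fully open); "finger_force": force on a finger pad.
Only numpy, scipy, OpenCV 4.12 (cv2) and the standard library are available. Lean on these libraries where they do the work, as an engineer would, in place of code of your own. Each camera call takes 0.05 s, during which the arm holds its last target. There are 200 camera calls.

TASK

Pluck the tall round lens cell (the slim barrel on a wider foot) out of its pocket in the grey parts tray and stand it upright in the empty open white dish. Leave the other two parts in their pockets.

Things in the scene. Friction and masses are not known exactly. Their poses are not given: they have to be found in the camera images.
- lens_cell: plain aluminium lens cell, 40 g, 34 mm high: round foot 24 mm across and 8 mm high, slim barrel above it 16 mm across. Origin: centre of its underside, z up. It stands in one of six pockets (28 mm square, 8 mm deep, 48 mm apart) of a fixed grey tray 104 x 152 x 12 mm, so only the barrel stands out. Which pocket varies; the other parts' centres are over 60 mm away
- staging_dish: the empty open shallow dish, white ceramic, fixed to the desk, 73 mm across at the rim, 10 mm high; flat inner floor about 62 mm across, 3 mm above its underside. Origin: centre of its underside; z up. (The clear petri dish with a lid nearby is another thing)
- spacer: bystander in the same tray, to be left in its pocket: a low plain aluminium disc, 24 mm diameter, 15 mm high. Origin: centre of its underside. (Keep the arm clear of the tall microscope left of the tray and of the wall shelf with bottles, about 0.3 m above the desk, to the right of and beyond the tray, when swinging in from the right)
- clamp_block: bystander in the same tray, to be left in its pocket: a square aluminium block, 22 x 22 x 26 mm. Origin: centre of its underside
Things that resemble listed ones, but are neither listed nor needed, are in the scene too. What is shaped like the lens_cell but orange or turquoise is not meant.

How it is judged:
At the end, for the whole second after the job is handed in: The lens cell stands on the dish's inner floor (origin within 24 mm of the dish's axis and less than 8 mm above the dish's underside), upright within 0.2 rad and at rest; the spacer and the clamp block are within 15 mm of where they began (horizontal distance between lens_cell and staging_dish below 0.024 m and z of lens_cell in the frame of staging_dish below 0.008 m and angle between lens_cell's own z axis and vertical below 0.2 rad and linear speed of lens_cell below 0.02 m/s and distance of each of spacer, clamp_block from where it was at the start of the episode below 0.015 m); the robot touches nothing.
It fails at once if the spacer is taken or knocked out of its pocket (distance of spacer from where it was at the start of the episode above 0.02 m).
It fails at once if the clamp block is taken or knocked out of its pocket (distance of clamp_block from where it was at the start of the episode above 0.02 m).
It also fails if it takes over 45 s, if anything falls off the work surface, if the arm or the gripper's body presses on something with over 40 N, if the wrist force passes 120 N, or if a joint passes its speed limit or range.

## Working session

There is one attempt and no reset: what is moved stays moved. The work goes in short steps, Python scripts to look and compute and a tool call to move; the robot and the scene stay as the last step left them, time stands still between calls to the robot, and variables do not carry over. Pictures are saved under pics/ and viewed, at most 10 in all, crops included, and the job is handed in when it is done.

Besides the shell and the picture viewer there is one more tool, called after ">>>" as a command line: name --argument value ..., lists and objects as JSON in quotes. step_arm: Moves the arm, as the interface text tells. Its arguments: {"type":"object","properties":{"commands":{"type":"array"},"grip_force":{"type":"number"}},"required":["commands"]}

```bash
mkdir -p pics
python3 - <<'E'
from plant import bot, snapshot
import cv2, numpy as np
for n in ("top","scene"):
    s=snapshot(n); cv2.imwrite(f"pics/{n}1.png",s["img"]); print(n,s["mtx"].round(1).tolist(),s["T"].round(3).tolist())
print(bot.get_state())
E
```

```text
top [[528.1, 0.0, 268.2], [0.0, 528.1, 203.1], [0.0, 0.0, 1.0]] [[-0.143, -0.78, 0.609, -0.014], [-0.99, 0.117, -0.083, 0.182], [-0.007, -0.614, -0.789, 0.709], [0.0, 0.0, 0.0, 1.0]]
scene [[413.4, 0.0, 279.2], [0.0, 413.4, 211.8], [0.0, 0.0, 1.0]] [[0.921, 0.301, -0.248, 0.703], [0.39, -0.697, 0.602, -0.415], [0.008, -0.651, -0.759, 0.697], [0.0, 0.0, 0.0, 1.0]]
{'time_s': 0.1, 'qpos': array([ 9.61705177e-01,  2.91216872e-01, -1.54019069e-01,  1.12671056e+00,
       -2.45800480e-05,  1.43151871e+00]), 'joint_vel': array([ 0.00128473, -0.00072469,  0.00281993,  0.00022867, -0.00020673,
        0.00058636]), 'joint_efforts': array([ 1.66259022e-03, -5.37976277e+01,  3.31918180e+01,  9.30242648e-03,
       -2.08889783e-04, -3.25271526e-05]), 'tool_pos': array([0.23745085, 0.46780507, 0.23080527]), 'eef_rot': array([-3.14045021e+00, -1.35333980e-04,  2.67177905e+00]), 'ft_force': array([-0.4588396 ,  0.48893428, -1.06158915]), 'wrist_torque': array([ 0.01344759,  0.03185022, -0.0313649 ]), 'finger_force': 0.0, 'grip_width': 0.9993803597947539}
```

View pics/top1.png

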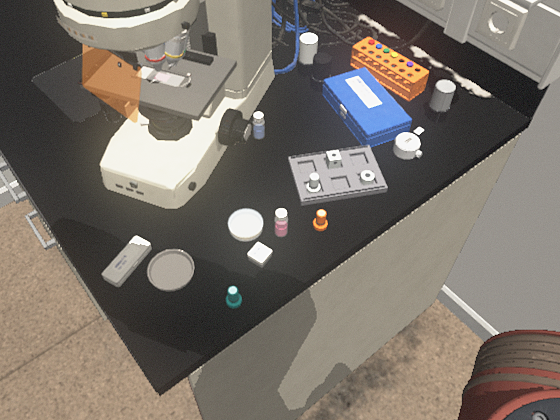

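View pics/scene1.png

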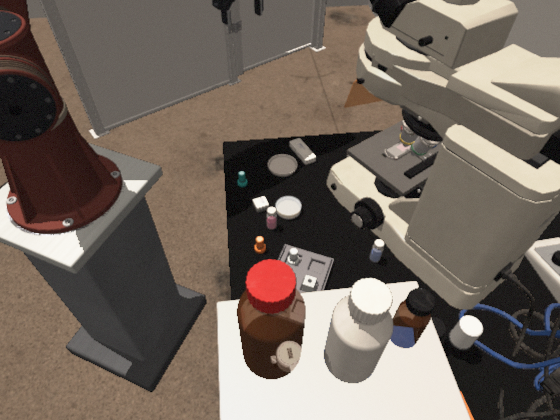

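Candidates for the lens cell in the top view are the aluminium part in the tray at (314,182), the spacer (367,177), the clamp block (334,157), the orange decoy (320,220) and the turquoise decoy (234,296). I choose (314,182). The dish is either (245,224) or (171,270), and a close crop should settle which.

```bash
cat > h.py <<'E'
from plant import bot, snapshot
import cv2, numpy as np
def ray(s,u,v,z):
    d=s["T"][:3,:3]@np.linalg.inv(s["mtx"])@[u,v,1]; o=s["T"][:3,3]
    return o+d*(z-o[2])/d[2]
def pt(s,u,v):
    return s["T"][:3,:3]@(np.linalg.inv(s["mtx"])@[u,v,1]*s["z_map"][v,u])+s["T"][:3,3]
E
python3 - <<'E'
from h import *
s=snapshot("top")
cv2.imwrite("pics/crop.png",cv2.resize(s["img"][130:310,130:400],None,fx=2.9,fy=2.9,interpolation=cv2.INTER_CUBIC))
for n,u,v in [("cell",314,177),("spacer",367,176),("block",334,155),("d1",245,222),("d2",171,268),("tray",310,160)]:
    print(n,pt(s,u,v).round(4),ray(s,u,v,0.03).round(4))
E
```

```text
cell [0.5516 0.0265 0.0332] [0.5543 0.0257 0.03  ]
spacer [ 0.5514 -0.0672  0.0199] [ 0.5431 -0.0635  0.03  ]
block [ 0.6007 -0.0195  0.0281] [ 0.5989 -0.0189  0.03  ]
d1 [0.4893 0.1517 0.0146] [0.4782 0.1523 0.03  ]
d2 [0.4282 0.275  0.0017] [0.4105 0.2712 0.03  ]
tray [0.6127 0.02   0.0086] [0.5936 0.0249 0.03  ]
```

View pics/crop.png

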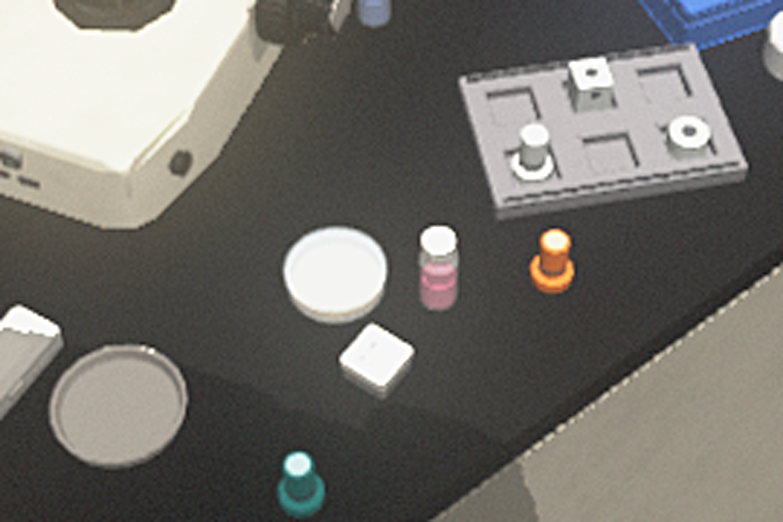

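The crop shows the plain aluminium slim barrel on a foot at the left front pocket. The two dishes need measuring: (245,224) looks small and high, (171,270) looks like it is about 73 mm wide and open.

Run:
```python
from h import *
s=snapshot("top"); c=snapshot("scene")
for n,s_,cu,cv_ in [("top d1",s,245,222),("top d2",s,171,269),("scene d1",c,288,207),("scene d2",c,282,165)]:
    print(n)
    for dv in (-9,0,8):
        print([tuple((pt(s_,cu+du,cv_+dv)*1000).round().astype(int).tolist()) for du in range(-28,29,4)])
    print(s_["img"][cv_,cu])
    # largest bright contour around
    hsv=cv2.cvtColor(s_["img"],cv2.COLOR_BGR2HSV); m=(hsv[...,2]>90).astype(np.uint8)
    n_,l,st,ce=cv2.connectedComponentsWithStats(m); k=l[cv_,cu]; print(st[k],ce[k])
    q,_=cv2.findContours((l==k).astype(np.uint8),0,1); print(cv2.fitEllipse(max(q,key=len)), ray(s_,*ce[k],0.01).round(4))
for im,n in ((c,"s"),): cv2.imwrite("pics/sc.png",cv2.resize(im["img"][130:310,220:400],None,fx=3.3,fy=3.3,interpolation=cv2.INTER_CUBIC))
w=snapshot("wrist"); cv2.imwrite("pics/w1.png",w["img"]); print(w["T"].round(3).tolist())
```

```text
top d1
[(528, 195, -3), (527, 189, -3), (526, 182, -3), (524, 175, -3), (511, 169, 13), (511, 162, 12), (508, 156, 15), (507, 150, 15), (507, 143, 14), (505, 137, 15), (504, 130, 15), (517, 122, -3), (515, 115, -2), (514, 109, -2), (513, 102, -2)]
[(508, 197, -1), (508, 190, -4), (506, 184, -1), (494, 177, 13), (493, 171, 14), (491, 164, 14), (490, 158, 14), (489, 152, 15), (487, 145, 16), (489, 139, 13), (487, 132, 14), (486, 126, 13), (498, 118, -4), (497, 111, -4), (494, 105, -1)]
[(492, 198, -2), (492, 192, -4), (490, 185, -2), (481, 179, 10), (476, 173, 15), (476, 166, 14), (475, 160, 13), (476, 153, 12), (472, 147, 15), (472, 141, 15), (469, 135, 16), (471, 128, 13), (482, 120, -4), (480, 114, -3), (479, 107, -3)]
[241 244 244]
[227 208  37  34 997] [245.28986961 224.23971916]
((245.284912109375, 224.2449951171875), (33.573768615722656, 35.95125961303711), 86.80790710449219) [0.4881 0.1515 0.01  ]
top d2
[(453, 319, -3), (448, 312, 2), (451, 307, -4), (444, 299, 6), (447, 293, 0), (446, 287, 0), (444, 281, 2), (444, 275, 0), (443, 268, 0), (442, 262, 1), (441, 256, 1), (439, 25
[... 1906 characters left out ...]
-3), (398, 264, 5), (406, 268, 5), (416, 270, 7), (425, 273, 8), (433, 281, 3), (442, 285, 4), (451, 289, 4), (459, 296, 0), (468, 299, 2), (477, 302, 2), (486, 309, 0)]
[(371, 229, -1), (380, 232, -1), (703, -415, 697), (398, 239, 0), (407, 243, 0), (417, 243, 4), (429, 240, 12), (437, 245, 10), (446, 247, 12), (453, 256, 7), (461, 263, 3), (468, 271, -1), (478, 273, 1), (487, 278, 0), (496, 280, 1)]
[122 132 143]
[268 154  29  22 500] [282.22  164.278]
((282.2087707519531, 164.28189086914062), (20.845134735107422, 28.414207458496094), 90.57351684570312) [0.4259 0.2734 0.01  ]
[[0.453, 0.843, 0.29, 0.163], [0.892, -0.428, -0.148, 0.505], [-0.001, 0.326, -0.945, 0.374], [0.0, 0.0, 0.0, 1.0]]
```

View pics/sc.png

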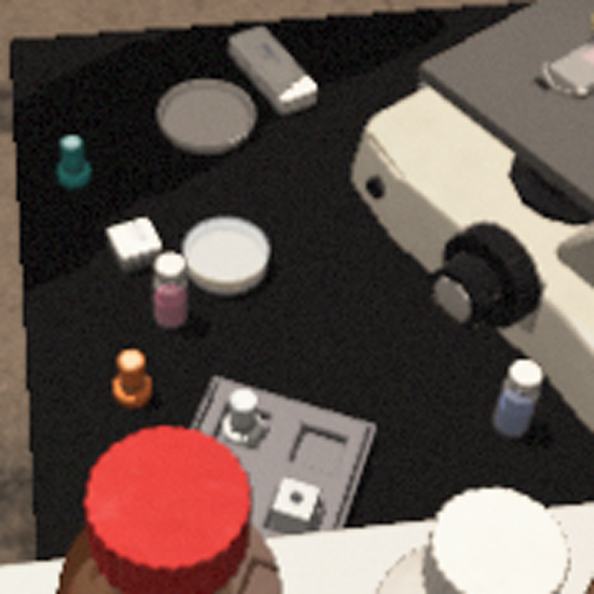

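View pics/w1.png

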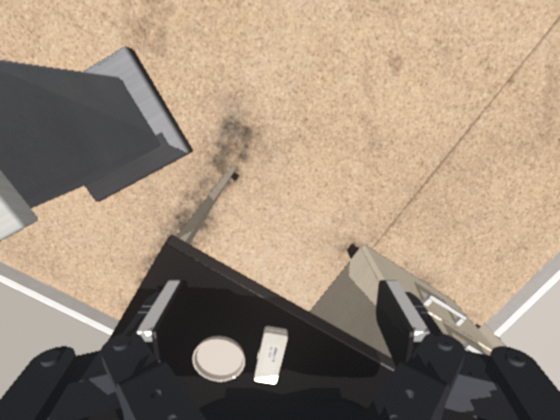

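The scene crop confirms it. The dish at crop (207,117) is open, with a rim and a sunken floor, 73 mm across and in shade. The other at (227,253) is a 56 mm flat-lidded petri dish. The wrist picture shows the same open dish at (218,358), close to the arm. Next I measure the cell axis from two views and check for obstacles.

Run:
```python
from h import *
s=snapshot("top"); c=snapshot("scene")
print("top ray",ray(s,314.5,175.3,.038).round(4),"scene ray",ray(c,293.6,251.2,.038).round(4))
for s_,(u0,v0,u1,v1) in ((s,(304,165,325,190)),(c,(284,242,306,268))):
    P=np.array([pt(s_,u,v) for v in range(v0,v1) for u in range(u0,u1) if s_["z_map"][v,u]>0])
    q=P[P[:,2]>.022]; print(len(q),np.median(q,0).round(4),q.min(0).round(4),q.max(0).round(4))
# tall things near path
for n,s_ in (("top",s),("scene",c)):
    v,u=np.nonzero(s_["z_map"]>0); P=np.stack([u,v,np.ones_like(u)])*s_["z_map"][v,u]
    P=(s_["T"][:3,:3]@np.linalg.inv(s_["mtx"])@P).T+s_["T"][:3,3]
    for a in np.arange(.3,.8,.05):
        print(n,round(a,2),[int(1000*P[(P[:,0]>=a)&(P[:,0]<a+.05)&(P[:,1]>=b)&(P[:,1]<b+.05)][:,2].max(initial=0)) for b in np.arange(-.3,.45,.05)])
```

```text
top ray [0.5511 0.026  0.038 ] scene ray [0.5526 0.0262 0.038 ]
94 [0.5464 0.0275 0.035 ] [0.5407 0.0197 0.0223] [0.5574 0.0341 0.0391]
106 [0.5554 0.0214 0.0392] [ 0.5453 -0.2638  0.0228] [0.6488 0.0351 0.4486]
top 0.3 [0, 0, 0, 0, 0, 0, 0, 0, 0, 31, 1, 1, 1, 0, 0]
top 0.35 [0, 0, 0, 0, 0, 0, 0, 1, 1, 36, 9, 11, 8, 0, 0]
top 0.4 [0, 0, 0, 0, 0, 0, 1, 1, 17, 18, 12, 10, 16, 16, 0]
top 0.45 [0, 0, 0, 0, 0, 1, 34, 53, 52, 18, 1, 10, 16, 14, 1]
top 0.5 [0, 0, 0, 1, 19, 14, 38, 12, 16, 16, 25, 205, 0, 1, 1]
top 0.55 [320, 320, 27, 27, 20, 30, 39, 12, 1, 318, 364, 370, 370, 327, 1]
top 0.6 [0, 0, 37, 39, 39, 30, 13, 11, 85, 340, 346, 277, 358, 344, 0]
top 0.65 [76, 76, 39, 39, 39, 1, 0, 51, 164, 312, 254, 231, 259, 257, 1]
top 0.7 [75, 76, 38, 39, 40, 1, 1, 50, 256, 254, 227, 207, 78, 121, 1]
top 0.75 [186, 52, 48, 40, 40, 39, 1, 231, 247, 252, 201, 166, 163, 0, 3]
scene 0.3 [0, 0, 0, 0, 0, 0, 0, 0, 3, 4, 4, 4, 3, 3, 0]
scene 0.35 [0, 0, 0, 0, 0, 0, 2, 3, 4, 37, 4, 12, 3, 2, 0]
scene 0.4 [0, 0, 0, 0, 0, 3, 3, 4, 20, 17, 13, 13, 18, 18, 2]
scene 0.45 [0, 0, 0, 0, 4, 3, 37, 55, 53, 19, 4, 12, 18, 17, 4]
scene 0.5 [0, 0, 0, 0, 0, 0, 40, 16, 20, 18, 3, 54, 3, 3, 4]
scene 0.55 [324, 324, 0, 0, 0, 32, 41, 15, 3, 324, 438, 427, 382, 3, 4]
scene 0.6 [449, 323, 0, 0, 0, 33, 17, 15, 87, 384, 450, 398, 222, 0, 0]
scene 0.65 [449, 439, 324, 0, 0, 0, 3, 54, 167, 452, 458, 217, 169, 0, 0]
scene 0.7 [439, 439, 324, 322, 0, 0, 0, 54, 390, 452, 460, 453, 0, 0, 0]
scene 0.75 [324, 394, 324, 321, 0, 0, 0, 315, 409, 405, 453, 453, 166, 0, 0]
```

>>> step_arm --commands '[[[0, 0, 0.01], -9, 110], [[0, 0, 0.01], -9, 110], [[0, 0, 0.01], -8.9, 110], [[-0.02, -0.046, 0], 0, 110], [[-0.02, -0.046, 0], 0, 110], [[-0.02, -0.046, 0], 0, 110], [[-0.02, -0.046, 0], 0, 110], [[-0.02, -0.046, 0], 0, 110], [[-0.02, -0.046, 0], 0, 110], [[-0.02, -0.046, 0], 0, 110], [[-0.02, -0.046, 0], 0, 110], [[0, 0, 0], 0, 110]]' --grip_force 30

```text
time_s: 1.9
tool_pos: [0.3989, 0.0975, 0.2014]
eef_rot: [-3.141, 0.001, 3.136]
ft_force: [-0.3, 0.3, 0.4]
grip_width: 0.567
finger_force: 0.0
```

>>> step_arm --commands '[[[-0.02, -0.0179, 0.02], 0, 110], [[-0.02, -0.0179, 0.02], 0, 110], [[-0.02, -0.0179, 0.02], 0, 110], [[-0.02, -0.0177, 0.02], 0, 110], [[-0.025, 0, 0.02], 0, 110], [[-0.024, 0, 0], 0, 110], [[-0.0239, 0, 0], -0.3, 110], [[0, 0, 0], 0, 110], [[0, 0, 0], 0, 110]]'

```text
time_s: 3.02
tool_pos: [0.5494, 0.0293, 0.1011]
eef_rot: [3.141, -0.001, -3.136]
ft_force: [-0.1, -0.1, -0.2]
grip_width: 0.566
finger_force: 0.0
```

Run:
```python
from h import *
st=bot.get_state(); print(st["tool_pos"],st["eef_rot"],st["grip_width"])
w=snapshot("wrist"); cv2.imwrite("pics/w2.png",w["img"])
T,K=w["T"],w["mtx"]
for p in [(.5518,.0261,.038),(.5518,.0261,.012)]:
    q=K@(T[:3,:3].T@(np.array(p)-T[:3,3])); print((q[:2]/q[2]).round(1))
```

```text
[0.5494082  0.02933127 0.10108068] [ 3.14133234e+00 -1.19699529e-03 -3.13601696e+00] 0.566290005204328
[280.2 235.5]
[280.4 222.1]
```

View pics/w2.png

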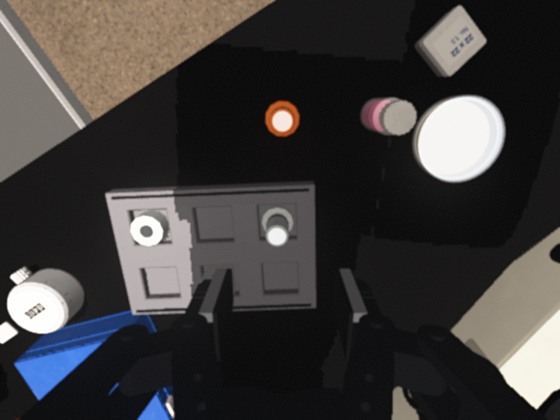

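The wrist view shows the cell top at (277,236) between the fingers, against a prediction of (280,235.5). That is about 2 mm toward −y, so I nudge the tool and descend.

>>> step_arm --commands '[[[-0.0024, -0.0043, 0], 0, 110], [[0, 0, 0.02], 0, 110], [[0, 0, 0.02], 0, 110], [[0, 0, 0.02], 0, 110], [[0, 0, 0.012], 0, 110], [[0, 0, 0.012], 0, 110], [[0, 0, 0], 0, 110], [[0, 0, 0], 0, 110]]'

```text
time_s: 4.08
tool_pos: [0.5532, 0.0243, 0.0178]
eef_rot: [-3.142, 0.001, -3.137]
ft_force: [-0.2, -0.4, 0.1]
grip_width: 0.568
finger_force: 0.0
```

>>> step_arm --commands '[[[0, 0, 0], 0, 150], [[0, 0, 0], 0, 180], [[0, 0, 0], 0, 230], [[0, 0, 0], 0, 230], [[0, 0, 0], 0, 230], [[0, 0, 0], 0, 230], [[0, 0, 0], 0, 230], [[0, 0, 0], 0, 230]]' --grip_force 40

```text
time_s: 5.08
tool_pos: [0.5531, 0.0243, 0.0177]
eef_rot: [-3.142, 0.001, -3.137]
ft_force: [-1.4, -0.1, 6.1]
grip_width: 0.17
finger_force: 39.0
```

>>> step_arm --commands '[[[0, 0, -0.005], 0, 230], [[0, 0, -0.01], 0, 230], [[0, 0, -0.02], 0, 230], [[0, 0, -0.03], 0, 230], [[0, 0, -0.03], 0, 230], [[0, 0, -0.02], 0, 230], [[0, 0, 0], 0, 230], [[0, 0, 0], 0, 230]]'

```text
time_s: 6.08
tool_pos: [0.5524, 0.0244, 0.1317]
eef_rot: [3.142, -0.001, -3.137]
ft_force: [-0.6, 0.1, -0.3]
grip_width: 0.168
finger_force: 39.0
```

Run:
```python
from h import *
a,b=snapshot("wrist"),snapshot("scene")
cv2.imwrite("pics/l.png",np.hstack([a["img"][150:400,150:430],b["img"][150:400,150:430]]))
st=bot.get_state(); print(st["tool_pos"],st["grip_width"],st["finger_force"])
```

```text
[0.5521025  0.02438988 0.13128926] 0.16457963540204065 38.978145718574524
```

View pics/l.png

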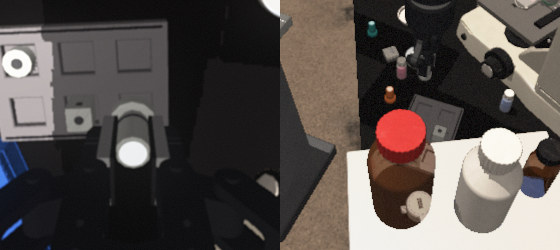

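The cell is held upright between the pads (left half, at (132,150)). The spacer (17,62) and block (80,118) are still in their pockets. Now I retreat, then move over the dish.

>>> step_arm --commands '[[[0.03, 0, 0], 0, 230], [[0.035, 0, 0], 0, 230], [[0.035, 0, 0], 0, 230], [[0.03, 0.02, 0], 0, 230], [[0, 0.04, 0], 0, 230], [[0, 0.04, 0], 0, 230], [[0, 0.04, 0], 0, 230], [[0, 0.04, 0], 0, 230], [[0, 0.04, 0], 0, 230], [[0, 0.03, 0], 0, 230], [[0, 0, 0], 0, 230], [[0, 0, 0], 0, 230]]'

```text
time_s: 7.68
tool_pos: [0.4211, 0.2731, 0.1317]
eef_rot: [-3.141, -0.001, -3.136]
ft_force: [-0.3, 0.2, -0.8]
grip_width: 0.171
finger_force: 39.1
```

Run:
```python
from h import *
w=snapshot("wrist"); cv2.imwrite("pics/w3.png",w["img"])
T,K=w["T"],w["mtx"]; p=np.array((.4225,.2745,.01)); q=K@(T[:3,:3].T@(p-T[:3,3])); print((q[:2]/q[2]).round(1))
for dx,dy in((.0365,0),(-.0365,0),(0,.0365),(0,-.0365)):
    q=K@(T[:3,:3].T@(p+[dx,dy,0]-T[:3,3])); print((q[:2]/q[2]).round(1))
print(bot.get_state()["tool_pos"],bot.get_state()["grip_width"])
```

```text
[286.3 207.6]
[285.9 247.3]
[286.7 164.4]
[329.7 207.8]
[242.9 207.4]
[0.4212241  0.27285155 0.13183426] 0.16974448887490756
```

View pics/w3.png

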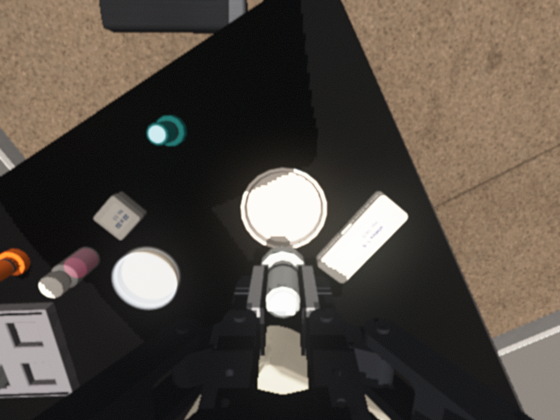

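The dish rim spans 241–327 × 168–250 around (284,209), which matches the prediction (286,208) to within 2 mm. Descending.

>>> step_arm --commands '[[[-0.0015, 0, 0.025], 0, 230], [[0, 0, 0.03], 0, 230], [[0, 0, 0.025], 0, 230], [[0, 0, 0.015], 0, 230], [[0, 0, 0.01], 0, 230], [[0, 0, 0.006], 0, 230], [[0, 0, 0], 0, 230], [[0, 0, 0], 0, 230], [[0, 0, 0], 0, 230]]'

```text
time_s: 8.85
tool_pos: [0.4235, 0.2739, 0.0218]
eef_rot: [3.141, 0.001, -3.137]
ft_force: [-0.2, -0.6, -0.7]
grip_width: 0.169
finger_force: 39.1
```

>>> step_arm --commands '[[[0, 0, 0.002], 0, 230], [[0, 0, 0.001], 0, 230], [[0, 0, 0.001], 0, 230], [[0, 0, 0.0005], 0, 230], [[0, 0, 0], 0, 230]]'

```text
time_s: 9.48
tool_pos: [0.4231, 0.2737, 0.0168]
eef_rot: [-3.142, -0.0, -3.137]
ft_force: [-0.2, -1.3, -0.6]
grip_width: 0.165
finger_force: 39.1
```

>>> step_arm --commands '[[[0, 0, 0.0005], 0, 230], [[0, 0, 0.0005], 0, 230], [[0, 0, 0], 0, 230]]'

```text
time_s: 9.85
tool_pos: [0.4232, 0.2737, 0.0166]
eef_rot: [3.141, 0.0, -3.137]
ft_force: [-3.7, -1.2, 13.2]
grip_width: 0.172
finger_force: 40.5
```

Contact at 13 N, so the cell is on the floor. Releasing slowly and then rising.

>>> step_arm --commands '[[[0, 0, -0.0005], 0, 200], [[0, 0, 0], 0, 165], [[0, 0, 0], 0, 150], [[0, 0, 0], 0, 130], [[0, 0, 0], 0, 130], [[0, 0, 0], 0, 130], [[0, 0, -0.01], 0, 130], [[0, 0, -0.02], 0, 130], [[0, 0, -0.03], 0, 130], [[0, 0, -0.04], 0, 130], [[0, 0, -0.03], 0, 130], [[0, 0, 0], 0, 130]]'

```text
time_s: 11.35
tool_pos: [0.4247, 0.2744, 0.1491]
eef_rot: [3.14, 0.004, -3.137]
ft_force: [0.0, -0.8, 0.3]
grip_width: 0.488
finger_force: 0.0
```

>>> step_arm --commands '[[[0, 0, 0], 0, 130], [[0, 0, 0], 0, 130], [[0, 0, 0], 0, 130], [[0, 0, 0], 0, 130]]'

```text
time_s: 11.85
tool_pos: [0.4229, 0.2736, 0.1459]
eef_rot: [-3.141, -0.001, -3.137]
ft_force: [0.2, 0.3, 0.1]
grip_width: 0.487
finger_force: 0.0
```

Run:
```python
from h import *
w,s,c=snapshot("wrist"),snapshot("top"),snapshot("scene")
a=cv2.resize(s["img"][130:310,130:400],(540,360)); b=cv2.resize(c["img"][130:310,230:360],(260,360))
cv2.imwrite("pics/end.png",np.hstack([a,b]))
P=np.array([pt(c,u,v) for v in range(145,180) for u in range(265,300)]); q=P[(P[:,2]>.02)&(P[:,2]<.05)]
print(len(q), q.mean(0) if len(q) else 0, bot.get_state()["tool_pos"])
```

```text
56 [0.424326   0.27181787 0.03263383] [0.42305981 0.27368763 0.14615398]
```

View pics/end.png

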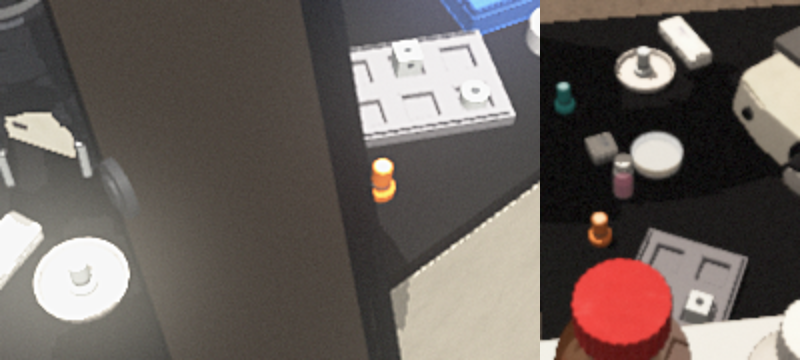

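Both views show the cell upright in the centre of the dish, at (82,275) on the left and (643,60) on the right. The spacer (475,95) and block (408,58) are still in their pockets.

```bash
python3 -c "
from plant import bot
print(bot.job_done())"
```

```text
the job is handed in; nothing more can be done
None
```

The lens cell stands upright near the centre of the open white dish, the spacer and clamp block are still in their pockets, and the job was handed in at about 12 s of the 45 s limit; the hand-in returned no verdict.

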